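# Fetch the white blank from the T-slot drying rail behind two painted figures

## Robot

A 7-joint arm with a two-finger parallel gripper is mounted at the origin on the work surface. World frame = base frame: x ahead of the robot, y to its left, z up, the work surface at z = 0. Lengths are in m, angles in rad, forces in N, time in s.
With the tool pointing down it reaches from about 0.4 to 0.875 m from the base axis. Payload 19.3 kg.
Tool frame: the origin (TCP) lies at the very end of the fingers, on their centre line; the grasp point (between the pads) lies 19 mm behind it; z points along the fingers, y is the line along which they close (so a half turn about z gives the same grasp; the last joint's range is limited). The gripper opens to 85 mm and grips with 20 to 120 N. Pads are 22 mm wide; open, the fingers measure 114 mm over their backs; the gripper's body (76 mm by 85 mm) begins 54 mm behind the grasp point. The pads swing forward as they close: fully open they stand 13 mm farther back than shut.
Start: joints at [-0.07, 0.521, -0.036, 1.599, 0.021, 1.021, -0.113], TCP at [0.625, -0, 0.231] pointing down, gripper open.
Joint ranges: [-2.91, 2.91], [-0.3, 2.13], [-1.5, 1.42], [0.17, 2.43], [-1.26, 4.41], [0.16, 1.93], [-2.52, 2.52]. Speed limits (rad/s): [1.89, 1.89, 2.39, 2.39, 3.01, 3.01, 3.01].

## Interface

Orientations are given as [roll, pitch, yaw] about the fixed x, y, z axes, in that order (R = Rz(yaw) Ry(pitch) Rx(roll)).
In Python, from workcell import monitor, viewer, bot gives the robot as it stands.
- The arm moves only by the tool move_arm, never from a script. Its arguments are lists of equal length, an entry for each row: "gripper": the opening, from 0 (shut) to 1 (fully open); "linear": the shift along the tool's x, y, z in cm, a list of three; "twist": the turn about the tool's z in degrees. A call has 1 to 8 rows; each row shifts and turns the commanded pose from where the row before left it, along the tool's axes as they then stand; what a row does not reach is not made up. A row lasts 1/10 s, in which the tool goes at most 50 mm and 8.59 degrees, less where a joint would pass 70% of its speed; a pose out of reach is approached as far as the arm can. A call with a gripper value outside its range is refused whole. The fingers move at their own pace and stop on an object; "squeeze" is the grip in N (left out, the last holds). Time passes only in rows, so rows that do not move let the fingers close. It gives the time, the measured TCP pose, the force, the opening and the grip force at its end, in the units of the state.
- monitor.observe(): the state, without advancing time (a new reading comes with each control period).
- viewer.grab_frame(name): name is "scene" or "side" or "wrist"; returns a dict with "img" (480x640x3 uint8, red, green, blue), "K" (3x3 intrinsics, pixels), "eye" and "rotation" of the camera in the world. Camera axes: x right, y up, looking along -z (the intrinsics and any distortion apply to the point x, -y, -z); pixel columns grow to the right and rows downward; lengths in m; the calibration is good to about 2 mm. A picture is of the moment at which its call begins. There is no depth.
- bot.job_done(): hands the job in; it is judged then, once.
The state is a dict: "clock": time; "qpos": joint angles; "qd": joint speeds; "joint_efforts": joint torques, N m; "position": TCP position; "tool_rot": TCP orientation; "force": force on the tool from outside, world axes, zero at the start; "moment": the same for the moment, N m; "grip_width": finger opening in m; "finger_force": force on a finger pad.
Only numpy, scipy, OpenCV 4.12 (cv2) and the standard library are available. Lean on these libraries where they do the work, as an engineer would, in place of code of your own. Each camera call takes 0.05 s, during which the arm holds its last target. There are 200 camera calls.

## Task

Fetch the white unpainted figure for painting: first stand the two painted figures that block the open end of its T-slot on the cork board, then slide the white one along the slot out past its open end, lift it out with its wooden carrier and stand it on the middle of the turntable. Then put the two painted figures back, each centred on the pad of its own colour. They are brittle plaster, so keep all three upright and set them down without dropping them, and leave the brush pot and the paint jar where they are.

Things in the scene. Friction and masses are not known exactly. Their poses are not given: they have to be found in the camera images.
- fig_blue: White-robed figure with blue sash, blue shoulders and blue hood, 105 mm tall, 0.1 to 0.25 kg, on a white plinth 46 mm across, 12 mm high. Origin: centre of its underside, z up. Body round about z, nearly cylindrical, 32 mm across, from 42 to 76 mm above the origin: grip it there from above, from any side; head above, 19 mm across. Starts on the rail's apron, on the blue pad
- fig_ochre: Ochre-robed figure with dark red sash and shoulders and brown hair, 105 mm tall, 0.1 to 0.25 kg, on a white plinth 46 mm across, 12 mm high. Origin: centre of its underside, z up. Body round about z, nearly cylindrical, 32 mm across, from 42 to 76 mm above the origin: grip it there from above, from any side; head above, 19 mm across. Starts on the rail's apron, on the ochre pad
- blank: All-white figure fixed on a pale wooden T-foot, 139 mm tall, 0.15 to 0.35 kg. Origin: centre of the foot's underside, z up, x along the slot. Foot 44 x 44 x 9 mm; neck 14 mm wide to 26 mm; plate 50 (x) x 60 mm to 34 mm; plinth to 46 mm; grip its 32 mm round body 76 to 110 mm up. Starts in the slot, 45 to 100 mm in; slides freely; lifts out only once the origin is 25 mm outside the open end
- rail: T-slot rail, fixed, 270 x 170 mm, wood with aluminium lips 32 mm above the table. Origin: at table level under the middle of the slot's open end; +x runs into the slot (closed 157 mm in), -x out onto the apron, which reaches 105 mm out, its surface 10 mm up, level with the slot's floor. Channel 52 mm wide, 14 mm high; gap between the lips 20 mm (3 mm play each side of the neck, 5 mm in height)
- pad_blue: Blue round spot, 68 mm across, painted flat on the rail's apron. Origin: its centre, at the apron's surface, z up. The two pads are 80 mm apart, each 40 mm beside the slot's line and 60 mm before its open end; which is on which side varies
- pad_ochre: Ochre (yellow-orange) round spot, 68 mm across, painted flat on the rail's apron. Origin: its centre, at the apron's surface, z up. The two pads are 80 mm apart, each 40 mm beside the slot's line and 60 mm before its open end; which is on which side varies
- board: Cork board with dark wood edges, fixed flat on the table, 130 mm (x) by 200 mm (y), 12 mm thick: the side area for the two painted figures while they are out of the way. Origin: centre of its underside, z up; it stands left or right of the rail
- turntable: Round decorating turntable, fixed (does not turn), aluminium disc of 140 mm diameter with a green mark in the middle. Origin: centre of its underside at table level; the disc's flat top is 50 mm above it. It stands on the other side of the rail from the board
- brush_pot: Dark steel pot, 56 mm diameter and 75 mm high, with upright brushes to 170 mm; bystander. Origin: centre of its underside
- paint_jar: Paint jar with red cap, 56 mm diameter, 65 mm high; bystander. Origin: centre of its underside

How it is judged:
On the way, in this order (a step that is already met when the one before it is completed fails the run):
1. both painted figures stand upright on the cork board, let go (contact force between the fingers and fig_blue below 0.1 N and linear speed of each of fig_blue, fig_ochre below 0.03 m/s and angular speed of each of fig_blue, fig_ochre below 0.3 rad/s and angle between each of fig_blue, fig_ochre's own z axis and vertical below 0.12 rad and x of fig_blue in the frame of board between -0.065 and 0.065 m and y of fig_blue in the frame of board between -0.1 and 0.1 m and z of fig_blue in the frame of board between 0.005 and 0.018 m and contact force between the fingers and fig_ochre below 0.1 N and x of fig_ochre in the frame of board between -0.065 and 0.065 m and y of fig_ochre in the frame of board between -0.1 and 0.1 m and z of fig_ochre in the frame of board between 0.005 and 0.018 m), for 0.2 s.
2. the white figure stands upright on the middle of the turntable, let go, while both painted figures stand on the cork board (all of step 1 and contact force between the fingers and blank below 0.1 N and linear speed of blank below 0.03 m/s and angular speed of blank below 0.3 rad/s and angle between blank's own z axis and vertical below 0.12 rad and horizontal distance between blank and turntable below 0.015 m and z of blank in the frame of turntable between 0.043 and 0.056 m), for 0.2 s.
At the end, for the whole second after the job is handed in: The white figure stands on its carrier on the turntable, within 15 mm of its middle; the blue figure stands on the blue pad and the ochre figure on the ochre pad, each within 12 mm of the pad's centre; all three upright (within 7 degrees; any way round), released and at rest (contact force between the fingers and blank below 0.1 N and linear speed of each of blank, fig_blue, fig_ochre below 0.03 m/s and angular speed of each of blank, fig_blue, fig_ochre below 0.3 rad/s and angle between each of blank, fig_blue, fig_ochre's own z axis and vertical below 0.12 rad and horizontal distance between blank and turntable below 0.015 m and z of blank in the frame of turntable between 0.043 and 0.056 m and contact force between the fingers and fig_blue below 0.1 N and horizontal distance between fig_blue and pad_blue below 0.012 m and z of fig_blue in the frame of pad_blue between -0.006 and 0.006 m and contact force between the fingers and fig_ochre below 0.1 N and horizontal distance between fig_ochre and pad_ochre below 0.012 m and z of fig_ochre in the frame of pad_ochre between -0.006 and 0.006 m); the robot touches nothing.
It fails at once if a figure is tipped over (more than 35 degrees) (angle between any of fig_blue, fig_ochre, blank's own z axis and vertical above 0.61 rad).
It fails at once if a figure is dropped (falls freely from more than about 25 mm) ((contact force between the fingers and fig_blue below 0.01 N and linear speed of fig_blue above 0.7 m/s) or (contact force between the fingers and fig_ochre below 0.01 N and linear speed of fig_ochre above 0.7 m/s) or (contact force between the fingers and blank below 0.01 N and linear speed of blank above 0.7 m/s)).
It fails at once if the brush pot or the paint jar is shifted by more than 25 mm (distance of any of brush_pot, paint_jar from where it was at the start of the episode above 0.025 m).
It also fails if it takes over 136 s, if anything falls off the work surface, if the arm or the gripper's body presses on something with over 40 N, if the wrist force passes 120 N, or if a joint passes its speed limit or range.

## Working session

There is one attempt and no reset: what is moved stays moved. The work goes in short steps, Python scripts to look and compute and a tool call to move; the robot and the scene stay as the last step left them, time stands still between calls to the robot, and variables do not carry over. Pictures are saved under pics/ and viewed, at most 14 in all, crops included, and the job is handed in when it is done.

Besides the shell and the picture viewer there is one more tool, called after ">>>" as a command line: name --pt "numbers of a row" for each row, then --argument value for the rest. move_arm: Moves the arm, as the interface text tells. Its arguments: {"type":"object","properties":{"gripper":{"type":"array"},"linear":{"type":"array"},"twist":{"type":"array"},"squeeze":{"type":"number"}},"required":["gripper","linear","twist"]}

```bash
ls; mkdir -p pics
python3 - <<'E'
from workcell import monitor, viewer, bot
import cv2,pickle
s=monitor.observe();print({k:s[k] for k in('clock','position','tool_rot','grip_width')})
for n in('scene','side','wrist'):
    f=viewer.grab_frame(n);pickle.dump(f,open(f'pics/{n}0.pkl','wb'));cv2.imwrite(f'pics/{n}0.png',f['img'][...,::-1]);print(n,f['K'],f['eye'],f['rotation'],f.keys())
E
```

```text
pics
{'clock': 0.0, 'position': array([ 6.24674535e-01, -3.74225726e-05,  2.30728318e-01]), 'tool_rot': array([-3.14046865e+00,  8.38160490e-05,  1.57076817e+00]), 'grip_width': 0.0850737002489216}
scene [[507.71791919   0.         317.27726866]
 [  0.         507.71791919 239.9140608 ]
 [  0.           0.           1.        ]] [1.01400902 0.09084215 0.72457534] [ 5.57998535e-01 -4.44591805e-05  1.75598999e+00] dict_keys(['img', 'K', 'eye', 'rotation'])
side [[498.08758819   0.         321.74097016]
 [  0.         498.08758819 238.23265458]
 [  0.           0.           1.        ]] [0.45927525 0.58645388 0.66941367] [ 0.77722308  0.00314769 -2.97272592] dict_keys(['img', 'K', 'eye', 'rotation'])
wrist [[398.12138329   0.         318.7904876 ]
 [  0.         398.12138329 245.58970334]
 [  0.           0.           1.        ]] [0.62511659 0.06994172 0.37330786] [-0.27955777  0.00160695 -0.00095757] dict_keys(['img', 'K', 'eye', 'rotation'])
```

View images.

View pics/scene0.png

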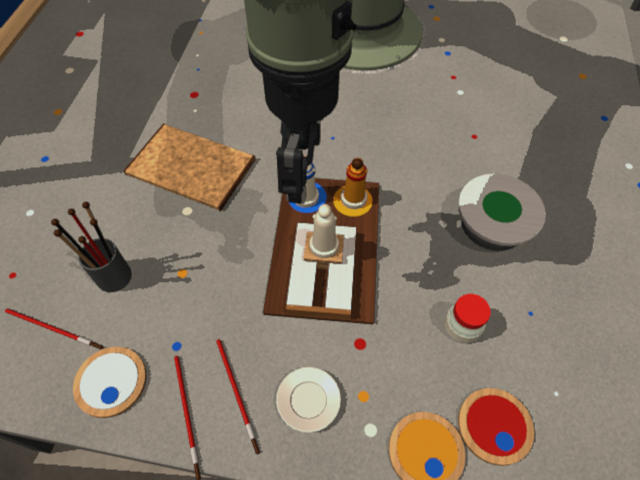

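View pics/side0.png

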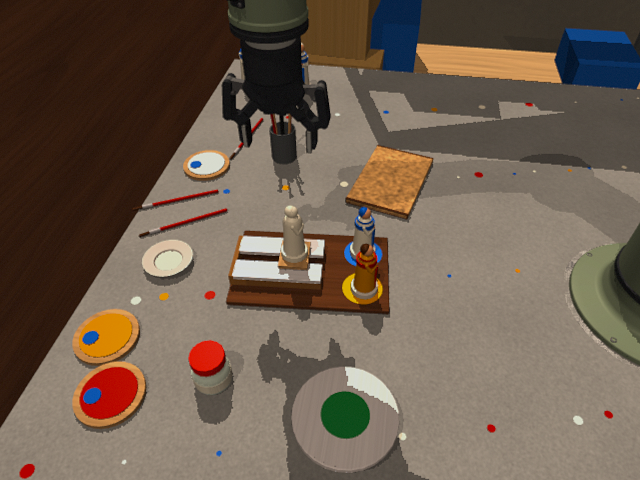

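View pics/wrist0.png

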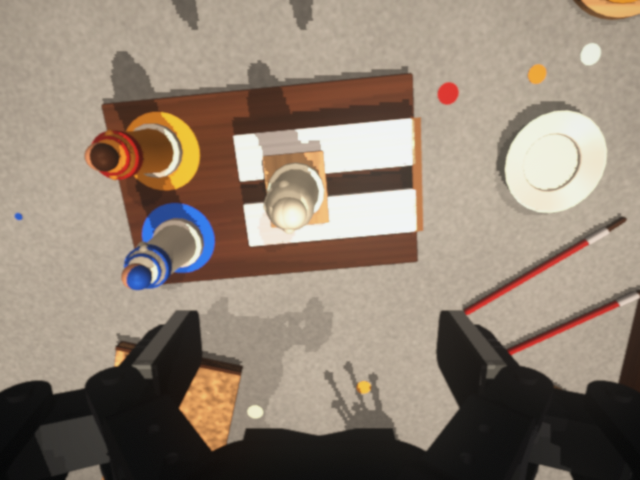

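```bash
cat > h.py <<'E'
import numpy as np,cv2,pickle
from scipy.spatial.transform import Rotation as R
from scipy.optimize import least_squares
def load(n): return pickle.load(open(f'pics/{n}.pkl','rb'))
def grab(n,tag):
    from workcell import viewer
    f=viewer.grab_frame(n);pickle.dump(f,open(f'pics/{tag}.pkl','wb'));cv2.imwrite(f'pics/{tag}.png',f['img'][...,::-1]);return f
def rays(f,uv):
    uv=np.atleast_2d(np.asarray(uv,float));K=f['K']
    d=np.c_[(uv[:,0]-K[0,2])/K[0,0],-(uv[:,1]-K[1,2])/K[1,1],-np.ones(len(uv))]
    d=R.from_euler('xyz',f['rotation']).apply(d);return d/np.linalg.norm(d,axis=1,keepdims=True)
def cast(f,uv,z):
    d=rays(f,uv);e=np.array(f['eye']);return (e+d*((z-e[2])/d[:,2])[:,None])
def tri(*fu):
    A=0;b=0;L=[]
    for f,uv in fu:
        d=rays(f,uv)[0];P=np.eye(3)-np.outer(d,d);A=A+P;b=b+P@f['eye'];L.append((P,f['eye']))
    x=np.linalg.solve(A,b);return x,[np.linalg.norm(P@(x-e))*1e3 for P,e in L]
def mask(f,col):
    h,s,v=[a.astype(int) for a in cv2.split(cv2.cvtColor(f['img'],cv2.COLOR_RGB2HSV))]
    m={'blue':(h>100)&(h<125)&(s>150)&(v>60),'ochre':(h>14)&(h<26)&(s>170)&(v>120),'green':(h>45)&(h<85)&(s>120),
       'white':(s<40)&(v>205),'cork':(h>8)&(h<20)&(s>110)&(v>100),'red':((h<5)|(h>174))&(s>190)&(v>150),'brown':(h<15)&(s>100)&(v<110)}[col]
    return m.astype(np.uint8)
def comps(m,amin=40):
    n,l,st,c=cv2.connectedComponentsWithStats(m)
    return [(st[i,4],*np.round(c[i],1),*st[i,:4]) for i in range(1,n) if st[i,4]>=amin],l
def contour(m):
    return max(cv2.findContours(m,cv2.RETR_EXTERNAL,cv2.CHAIN_APPROX_NONE)[0],key=cv2.contourArea)[:,0]
def circ(p,r,c0):
    q=least_squares(lambda c:np.hypot(*(p-c).T)-r,c0,loss='cauchy',f_scale=.001);d=np.hypot(*(p-q.x).T)-r
    return q.x,(abs(d)<.0015).mean()
E
python3 - <<'E'
from h import *
for n in('wrist0','scene0','side0'):
    f=load(n)
    for c in('blue','ochre','green','cork','white','red'):
        cs,_=comps(mask(f,c),150 if c in('white','cork') else 50);print(n,c,*[tuple(float(x) for x in k) for k in cs],sep='\n   ')
E
```

```text
wrist0
   blue
   (1506.0, 182.0, 228.2, 143.0, 204.0, 71.0, 68.0)
   (128.0, 162.3, 261.3, 149.0, 247.0, 21.0, 37.0)
   (448.0, 140.9, 277.8, 128.0, 257.0, 33.0, 32.0)
wrist0
   ochre
   (79.0, 621.9, 0.9, 608.0, 0.0, 30.0, 4.0)
   (222.0, 536.5, 73.6, 529.0, 65.0, 16.0, 18.0)
   (1789.0, 177.6, 146.6, 129.0, 111.0, 72.0, 79.0)
   (107.0, 120.4, 159.4, 113.0, 147.0, 12.0, 24.0)
   (94.0, 363.0, 387.0, 357.0, 383.0, 13.0, 9.0)
wrist0
   green
wrist0
   cork
   (950.0, 611.8, 8.0, 581.0, 0.0, 59.0, 19.0)
   (290.0, 536.7, 73.6, 528.0, 64.0, 19.0, 20.0)
   (3295.0, 349.0, 92.7, 282.0, 74.0, 131.0, 39.0)
   (14647.0, 254.0, 189.0, 125.0, 91.0, 298.0, 188.0)
   (586.0, 117.0, 132.3, 102.0, 105.0, 33.0, 71.0)
   (321.0, 116.5, 154.4, 99.0, 139.0, 28.0, 34.0)
   (1217.0, 300.6, 173.5, 263.0, 151.0, 79.0, 72.0)
   (387.0, 129.8, 202.4, 119.0, 179.0, 26.0, 45.0)
   (152.0, 120.2, 355.8, 115.0, 348.0, 14.0, 19.0)
   (3336.0, 211.0, 404.5, 179.0, 367.0, 62.0, 84.0)
wrist0
   white
   (349.0, 590.3, 53.6, 581.0, 43.0, 20.0, 22.0)
   (7733.0, 555.3, 161.1, 505.0, 111.0, 102.0, 102.0)
   (4486.0,
[... 3183 characters left out ...]
, 32.0, 28.0)
   (516.0, 364.8, 272.5, 354.0, 244.0, 24.0, 49.0)
   (407.0, 260.9, 298.1, 227.0, 294.0, 66.0, 9.0)
   (3902.0, 106.9, 356.0, 72.0, 309.0, 74.0, 118.0)
side0
   white
   (511.0, 207.3, 162.6, 188.0, 153.0, 36.0, 21.0)
   (585.0, 261.2, 244.3, 239.0, 237.0, 47.0, 19.0)
   (376.0, 168.3, 260.3, 155.0, 251.0, 27.0, 19.0)
   (734.0, 257.4, 269.4, 232.0, 260.0, 57.0, 19.0)
   (182.0, 314.6, 271.8, 308.0, 264.0, 14.0, 17.0)
   (870.0, 369.4, 384.9, 345.0, 367.0, 53.0, 45.0)
side0
   red
   (63.0, 209.5, 294.6, 205.0, 291.0, 10.0, 8.0)
   (842.0, 206.0, 355.6, 189.0, 341.0, 35.0, 31.0)
   (1943.0, 110.4, 392.1, 80.0, 367.0, 58.0, 52.0)
   (152.0, 26.7, 470.5, 20.0, 464.0, 15.0, 14.0)
```

Run:
```python
from h import *
np.set_printoptions(precision=4,suppress=True)
w,s,d=[load(n) for n in('wrist0','scene0','side0')]
print('green',tri((s,(501.7,206.4)),(d,(345,414.5))))
print('blank head',tri((s,(324,211)),(d,(291,211)),(w,(290,213))))
print('ochre head',tri((s,(357,164)),(d,(365,250)),(w,(103,156))))
print('blue head',tri((d,(364,215)),(w,(138,276))))
print('redcap',tri((s,(472.5,309.6)),(d,(206,355.6))))
print('pot bottom',cast(s,(112,278),0)[0],cast(d,(284,157),0)[0])
for n,f in(('w',w),('s',s),('d',d)):
  for c in('blue','ochre'):
    m=mask(f,c);cs,l=comps(m,40)
    t=np.array([.50,.03 if c=='ochre' else -.03])
    P=[]
    for a in cv2.findContours(m,0,cv2.CHAIN_APPROX_NONE)[0]:
        if len(a)>15: P.append(cast(f,a[:,0],.010)[:,:2])
    P=np.vstack(P);P=P[np.hypot(*(P-np.array([.5,0])).T)<.15]
    print(n,c,circ(P,.034,np.median(P,0)))
for n,f in(('s',s),('d',d)):
    m=cv2.morphologyEx(mask(f,'cork'),cv2.MORPH_CLOSE,np.ones((5,5)));cs,l=comps(m,1000)
    c=[k for k in cs if (abs(k[1]-189)<15 and abs(k[2]-165)<15) or (abs(k[1]-391)<15 and abs(k[2]-179)<15)][0]
    k=contour((l==l[int(c[2]),int(c[1])]).astype(np.uint8));p=cast(f,k,.012)[:,:2]*1000
    r=cv2.minAreaRect(p.astype(np.float32));print('board',n,r,cv2.boxPoints(r).tolist())
# lips
for col0,(x0,y0) in {'u':(362,144),'l':(341,218)}.items():
    m=mask(w,'white');n_,l=cv2.connectedComponents(m);k=contour((l==(l[y0,x0+40])).astype(np.uint8))
    p=cast(w,k,.032)[:,:2]*1000;print('lip',col0,cv2.minAreaRect(p.astype(np.float32)))
    print(cv2.approxPolyDP(k,4,True)[:,0].tolist(), cast(w,cv2.approxPolyDP(k,4,True)[:,0],.032)[:,:2].tolist())
```

```text
green (array([0.4806, 0.2971, 0.0501]), [np.float64(0.7312633712304201), np.float64(0.7312633712303537)])
blank head (array([0.6069, 0.0236, 0.141 ]), [np.float64(0.6761255489337763), np.float64(0.9728609005109861), np.float64(0.7539567427771279)])
ochre head (array([0.4836, 0.055 , 0.1065]), [np.float64(0.5956059175870556), np.float64(0.09501020036061282), np.float64(0.6110728197145979)])
blue head (array([ 0.4938, -0.0305,  0.1013]), [np.float64(0.7543267296647077), np.float64(0.7543267296648395)])
redcap (array([0.6817, 0.2514, 0.0637]), [np.float64(0.7828508424611034), np.float64(0.7828508424610412)])
pot bottom [ 0.7011 -0.3034  0.    ] [ 0.6987 -0.3007  0.    ]
w blue (array([ 0.4816, -0.0301]), np.float64(0.13226452905811623))
w ochre (array([0.4846, 0.0523]), np.float64(0.49))
s blue (array([ 0.4892, -0.0277]), np.float64(0.384))
s ochre (array([0.4837, 0.0536]), np.float64(0.3212669683257919))
d blue (array([ 0.5096, -0.0745]), np.float64(0.13100436681222707))
d ochre (array([0.484 , 0.0507]), np.float64(0.4175257731958763))
board s ((458.84393310546875, -252.097412109375), 
[... 911 characters left out ...]
89726256, 0.03680258016251257]]
lip l ((634.5732421875, -2.605030059814453), (148.60694885253906, 37.34600830078125), 5.344482898712158)
[[415, 192], [328, 197], [328, 223], [287, 233], [269, 226], [262, 203], [248, 204], [244, 210], [249, 243], [411, 231]] [[0.7071070774232825, 0.019779771513617164], [0.6324518538568272, 0.015517899546104039], [0.6325762820219045, -0.007417677842767922], [0.5963820370824188, -0.01644601493229765], [0.5806916390826431, -0.010088521889243668], [0.5753560256216527, 0.010337788356646054], [0.5631910851268566, 0.009471681797250803], [0.5594467989391504, 0.004202252895618069], [0.5623265704380692, -0.02560881168008694], [0.7058436862143534, -0.01468694587833276]]
```

>>> move_arm --gripper '[1, 1, 1, 1, 1, 1, 1, 1]' --pt "-0.4 -2 0" --pt "-0.5 -3 0" --pt "-0.6 -3 0" --pt "-0.6 -3 0" --pt "-0.4 -1.5 0" --pt "-0.35 -0.8 0" --pt "0 0 0" --pt "0 0 0" --twist '[0, 0, 0, 0, 0, 0, 0, 0]' --squeeze 30

```text
clock: 0.95
position: [0.4927, -0.0284, 0.2313]
tool_rot: [3.141, -0.0, 1.571]
force: [1.3, 0.4, 0.8]
grip_width: 0.0852
finger_force: 0.0
```

Run:
```python
from h import *
np.set_printoptions(precision=4,suppress=True)
for n in('wrist','scene','side'): grab(n,n+'1')
a=[load(n)['img'][...,::-1] for n in('wrist1','scene1')]
cv2.imwrite('pics/m1.png',cv2.resize(np.hstack([a[0],a[1][80:330,150:].repeat(2,0)[:480,:].repeat(1,1)]),(800,342)))
from workcell import monitor
print(monitor.observe()['position'])
```

```text
[ 0.4926 -0.0283  0.2311]
```

View pics/wrist1.png

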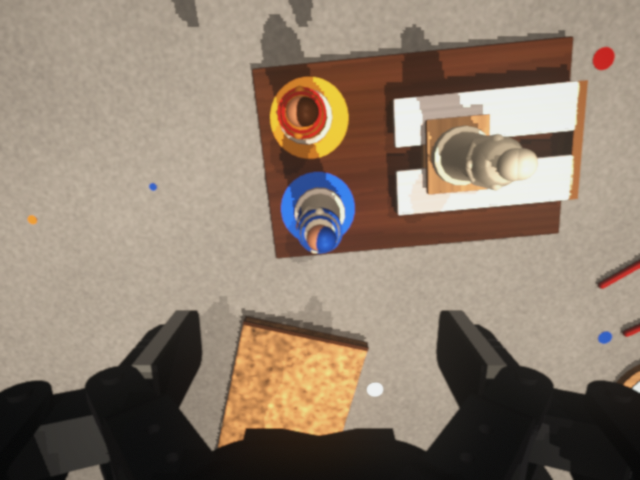

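The wrist view now shows both pads clear (ochre ≈ (310,117), blue ≈ (318,212)), the lips at (395–580, 85–215) and the board's near edge (243,320)–(367,347).

Run:
```python
from h import *
np.set_printoptions(precision=4,suppress=True)
w,w0,s,d=[load(n) for n in('wrist1','wrist0','scene0','side0')]
for c in('ochre','blue'):
    m=mask(w,c);m[260:]=0;k=contour(m)
    for z in(.010,): 
        for r in (.034,): print(c,circ(cast(w,k,z)[:,:2],r,np.median(cast(w,k,z)[:,:2],0)))
print('board near corners',cast(w,[(243,322),(367,347)],.012))
print('corners 2 view (wrist1,scene)',tri((w,(367,347)),(s,(255,158))))
print('ochre head',tri((w,(303,111)),(s,(357,164)),(d,(365,250))))
print('blue head',tri((w,(322,237)),(d,(364,213)),(w0,(138,276))))
print('blank head',tri((w,(516,164)),(s,(324,211)),(d,(291,211))))
# white plinths + lip edges
m=mask(w,'white');n,l,st,ct=cv2.connectedComponentsWithStats(m)
for i in range(1,n):
    if st[i,4]>500 and ct[i,1]<230:
        k=contour((l==i).astype(np.uint8));p=cast(w,k,.032)[:,:2]*1000;print('lip',st[i],cv2.minAreaRect(p.astype(np.float32)))
# lip height: far-right corners in two wrist views
print('lip corner z',tri((w,(580,82)),(w0,(412,119))),tri((w,(396,99)),(w0,(235,135))))
print('open edge pts',cast(w,[(394,99),(395,146),(396,170),(398,214)],.032)[:,:2])
```

```text
ochre (array([0.4848, 0.0527]), np.float64(0.7976190476190477))
blue (array([ 0.4916, -0.0281]), np.float64(0.423444976076555))
board near corners [[ 0.4169 -0.1417  0.012 ]
 [ 0.5419 -0.1699  0.012 ]]
corners 2 view (wrist1,scene) (array([ 0.5253, -0.0974,  0.1353]), [np.float64(0.3693359354692815), np.float64(0.3693359354692913)])
ochre head (array([0.4833, 0.0547, 0.106 ]), [np.float64(0.8006026632175733), np.float64(0.7804241498957235), np.float64(0.4395206907225136)])
blue head (array([ 0.4949, -0.0294,  0.1058]), [np.float64(0.31354081095218017), np.float64(0.4868130821638931), np.float64(0.314241697532299)])
blank head (array([0.6064, 0.0236, 0.1408]), [np.float64(0.15865102705328976), np.float64(0.7892003722072556), np.float64(0.6649636534304308)])
lip [ 458   82  120   54 4574] ((654.1945190429688, 57.148223876953125), (95.47647857666016, 37.1614990234375), 5.257608890533447)
lip [ 395   98   28   49 1198] ((566.4591674804688, 48.93309020996094), (22.148313522338867, 37.272483825683594), 4.036742687225342)
lip [ 397  156  176   59 5092] ((633.8907470703125, -2.2699241638183594), (147.28964233398438, 38.34408950805664), 5.261549949645996)
lip corner z (array([0.7003, 0.0793, 0.0342]), [np.float64(0.18299546833935415), np.float64(0.18299546833934455)]) (array([0.5553, 0.0669, 0.0317]), [np.float64(0.1774191330581946), np.float64(0.1774191330582011)])
open edge pts [[ 0.5537  0.0667]
 [ 0.5564  0.0298]
 [ 0.5583  0.0101]
 [ 0.562  -0.0278]]
```

>>> move_arm --gripper '[1, 1, 1, 1, 1, 1, 1, 1]' --pt "0 0 2" --pt "0 0 3.5" --pt "0 0 3.5" --pt "0 0 3.5" --pt "0 0 3" --pt "0 0 1.7" --pt "0 0 0.8" --pt "0 0 0" --twist '[0, 0, 0, 0, 0, 0, 0, 0]'

```text
clock: 1.9
position: [0.4918, -0.0284, 0.0505]
tool_rot: [-3.14, 0.0, 1.571]
force: [-0.4, -0.6, 0.1]
grip_width: 0.0853
finger_force: 0.0
```

>>> move_arm --gripper '[0, 0, 0, 0, 0, 0, 0, 0]' --pt "0 0 0" --pt "0 0 0" --pt "0 0 0" --pt "0 0 0" --pt "0 0 0" --pt "0 0 0" --pt "0 0 0" --pt "0 0 0" --twist '[0, 0, 0, 0, 0, 0, 0, 0]' --squeeze 30

```text
clock: 2.7
position: [0.4926, -0.0285, 0.0519]
tool_rot: [3.14, -0.0, 1.571]
force: [0.7, 0.7, 8.1]
grip_width: 0.0318
finger_force: 32.8
```

>>> move_arm --gripper '[0, 0, 0, 0, 0, 0, 0, 0]' --pt "0 0 -1" --pt "0 0 -2" --pt "0 0 -2" --pt "0 0 -1" --pt "-1 -0.2 0" --pt "-2 -0.4 0" --pt "-3 -0.5 0" --pt "-3 -0.5 0" --twist '[0, 0, 0, 0, 0, 0, 0, 0]'

```text
clock: 3.5
position: [0.475, -0.1199, 0.1105]
tool_rot: [-3.14, 0.0, 1.571]
force: [-0.2, -1.2, -1.9]
grip_width: 0.0315
finger_force: 32.5
```

>>> move_arm --gripper '[0, 0, 0, 0, 0, 0, 0, 0]' --pt "-3 -0.5 0" --pt "-3 -0.5 0" --pt "-3 -0.5 0" --pt "-3 -0.5 0" --pt "-3 -0.5 0" --pt "-2 -0.3 0" --pt "-0.75 0 0" --pt "0 0 0" --twist '[0, 0, 0, 0, 0, 0, 0, 0]'

```text
clock: 4.3
position: [0.4472, -0.2969, 0.1106]
tool_rot: [-3.141, -0.0, 1.569]
force: [0.2, 0.6, -1.5]
grip_width: 0.0314
finger_force: 32.5
```

>>> move_arm --gripper '[0, 0, 0, 0, 0, 0, 0, 0]' --pt "0 0 1" --pt "0 0 1.5" --pt "0 0 1.3" --pt "0 0 0.7" --pt "0 0 0.4" --pt "0 0 0.3" --pt "0 0 0.2" --pt "0 0 0" --twist '[0, 0, 0, 0, 0, 0, 0, 0]'

```text
clock: 5.1
position: [0.448, -0.2961, 0.0573]
tool_rot: [3.141, 0.0, 1.571]
force: [-0.1, 1.3, -2.2]
grip_width: 0.0314
finger_force: 32.5
```

>>> move_arm --gripper '[0, 0, 0, 0, 0, 0]' --pt "0 0 0.1" --pt "0 0 0.1" --pt "0 0 0.1" --pt "0 0 0.05" --pt "0 0 0" --pt "0 0 0" --twist '[0, 0, 0, 0, 0, 0]'

```text
clock: 5.7
position: [0.4481, -0.2961, 0.054]
tool_rot: [3.141, 0.0, 1.571]
force: [-1.1, 0.9, 3.6]
grip_width: 0.0315
finger_force: 32.5
```

>>> move_arm --gripper '[1, 1, 1, 1, 1, 1, 1, 1]' --pt "0 0 0" --pt "0 0 0" --pt "0 0 0" --pt "0 0 0" --pt "0 0 -1" --pt "0 0 -2.5" --pt "0 0 -3" --pt "0 0 -2" --twist '[0, 0, 0, 0, 0, 0, 0, 0]'

```text
clock: 6.5
position: [0.4483, -0.2963, 0.1412]
tool_rot: [3.14, 0.001, 1.571]
force: [0.8, 0.2, 0.2]
grip_width: 0.0855
finger_force: 0.0
```

>>> move_arm --gripper '[1, 1, 1, 1, 1, 1, 1, 1]' --pt "2 0 0" --pt "5 0.5 0" --pt "5 0.5 0" --pt "5 0.6 0" --pt "5 0.5 0" --pt "5 0.5 0" --pt "4 0.5 0" --pt "2 0.3 0" --twist '[0, 0, 0, 0, 0, 0, 0, 0]'

```text
clock: 7.3
position: [0.482, 0.0365, 0.1396]
tool_rot: [3.141, -0.001, 1.575]
force: [0.3, -1.0, -0.1]
grip_width: 0.0852
finger_force: 0.0
```

>>> move_arm --gripper '[1, 1, 1]' --pt "1.5 0.2 0" --pt "0.45 0 0" --pt "0 0 0" --twist '[0, 0, 0]'

```text
clock: 7.6
position: [0.4838, 0.0522, 0.1392]
tool_rot: [3.141, 0.0, 1.571]
force: [-0.4, -0.6, 0.8]
grip_width: 0.0857
finger_force: 0.0
```

>>> move_arm --gripper '[1, 1, 1, 1, 1, 1]' --pt "0.1 0 1.5" --pt "0 0 2.5" --pt "0 0 2.5" --pt "0 0 1.5" --pt "0 0 0.8" --pt "0 0 0" --twist '[0, 0, 0, 0, 0, 0]'

```text
clock: 8.2
position: [0.4835, 0.0522, 0.0503]
tool_rot: [-3.14, 0.001, 1.57]
force: [0.0, -0.4, 0.9]
grip_width: 0.0854
finger_force: 0.0
```

>>> move_arm --gripper '[0, 0, 0, 0, 0, 0, 0, 0]' --pt "0 0 0" --pt "0 0 0" --pt "0 0 0" --pt "0 0 0" --pt "0 0 0" --pt "0 0 0" --pt "0 0 0" --pt "0 0 0" --twist '[0, 0, 0, 0, 0, 0, 0, 0]'

```text
clock: 9.0
position: [0.484, 0.0531, 0.0513]
tool_rot: [3.141, 0.0, 1.571]
force: [-2.4, -0.7, 9.2]
grip_width: 0.0318
finger_force: 32.2
```

Run:
```python
from h import *
f=grab('side','side2')['img'][...,::-1];cv2.imwrite('pics/side2c.png',cv2.resize(f[90:340,220:460],None,fx=2,fy=2))
```

```text
(no output)
```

View pics/side2c.png

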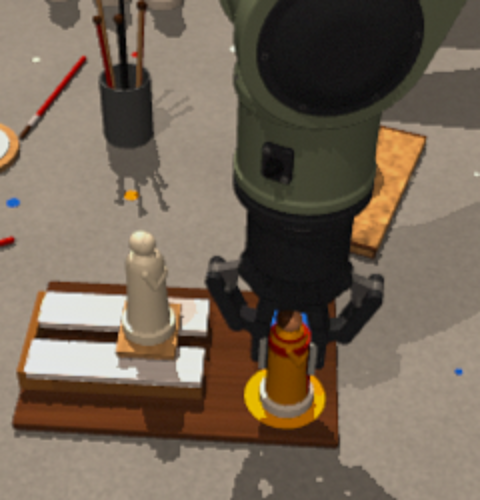

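The ochre figure is held upright between the pads (crop ≈ (288,360)); the blank is untouched.

>>> move_arm --gripper '[0, 0, 0, 0, 0, 0, 0, 0]' --pt "0 0 -1" --pt "0 0 -2" --pt "0 0 -2" --pt "0 0 -1" --pt "-1 -0.1 0" --pt "-2 -0.1 0" --pt "-3 -0.2 0" --pt "-3 -0.2 0" --twist '[0, 0, 0, 0, 0, 0, 0, 0]'

```text
clock: 9.85
position: [0.4771, -0.0384, 0.1101]
tool_rot: [-3.141, 0.0, 1.571]
force: [0.3, 0.2, -0.5]
grip_width: 0.0321
finger_force: 31.8
```

>>> move_arm --gripper '[0, 0, 0, 0, 0, 0, 0, 0]' --pt "-3 -0.2 0" --pt "-3 -0.2 0" --pt "-3 -0.2 0" --pt "-3 -0.2 0" --pt "-3 0 0" --pt "-1.5 0 0" --pt "-0.6 0 0" --pt "0 0 0" --twist '[0, 0, 0, 0, 0, 0, 0, 0]'

```text
clock: 10.65
position: [0.4695, -0.208, 0.1104]
tool_rot: [-3.141, -0.0, 1.57]
force: [0.5, 1.0, -0.9]
grip_width: 0.0318
finger_force: 31.8
```

>>> move_arm --gripper '[0, 0, 0, 0, 0, 0, 0, 0]' --pt "0 0 1" --pt "0 0 1.5" --pt "0 0 1.3" --pt "0 0 0.7" --pt "0 0 0.5" --pt "0 0 0.4" --pt "0 0 0.1" --pt "0 0 0" --twist '[0, 0, 0, 0, 0, 0, 0, 0]'

```text
clock: 11.45
position: [0.4699, -0.2079, 0.0559]
tool_rot: [3.141, 0.0, 1.571]
force: [-0.2, -0.5, -2.0]
grip_width: 0.0318
finger_force: 31.8
```

>>> move_arm --gripper '[0, 0, 0, 0, 0]' --pt "0 0 0.1" --pt "0 0 0.1" --pt "0 0 0.05" --pt "0 0 0" --pt "0 0 0" --twist '[0, 0, 0, 0, 0]'

```text
clock: 11.95
position: [0.4699, -0.2079, 0.0534]
tool_rot: [3.141, 0.0, 1.571]
force: [-0.0, 0.3, 0.8]
grip_width: 0.0321
finger_force: 31.8
```

>>> move_arm --gripper '[1, 1, 1, 1, 1, 1, 1, 1]' --pt "0 0 0.05" --pt "0 0 0" --pt "0 0 0" --pt "0 0 0" --pt "0 0 -1" --pt "0 0 -3" --pt "0 0 -4" --pt "0 0 -4" --twist '[0, 0, 0, 0, 0, 0, 0, 0]'

```text
clock: 12.75
position: [0.4695, -0.2077, 0.1748]
tool_rot: [-3.141, -0.0, 1.571]
force: [1.1, -0.8, 0.3]
grip_width: 0.0854
finger_force: 0.0
```

>>> move_arm --gripper '[1, 1, 1, 1, 1, 1, 1, 1]' --pt "1.5 1 -3" --pt "3.5 2 -3" --pt "4 2.2 0" --pt "4 2.2 0" --pt "4 2.2 0" --pt "3.6 2.2 0" --pt "1.9 1.3 0" --pt "0.6 0.5 0" --twist '[0, 0, 0, 0, 0, 0, 0, 0]'

```text
clock: 13.55
position: [0.6064, 0.0258, 0.2331]
tool_rot: [3.141, -0.001, 1.574]
force: [-0.0, -0.1, 0.4]
grip_width: 0.0852
finger_force: 0.0
```

Run:
```python
from h import *
np.set_printoptions(precision=4,suppress=True)
f=grab('wrist','wrist3');s=grab('scene','scene3');grab('side','side3')
a=f['img'][...,::-1];b=s['img'][...,::-1]
cv2.imwrite('pics/m3.png',cv2.resize(np.hstack([a,b]),(800,300)))
from workcell import monitor
print(monitor.observe()['position'])
```

```text
[0.6054 0.0222 0.2329]
```

View pics/m3.png

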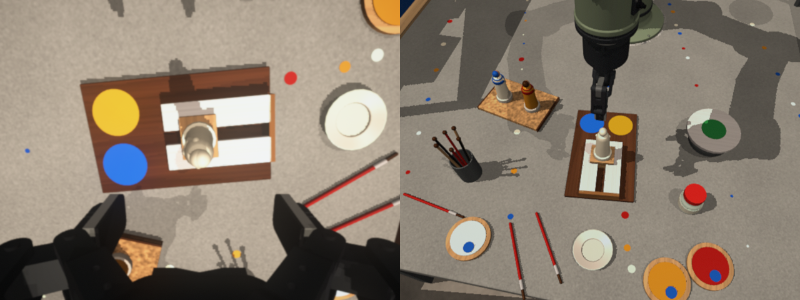

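Both painted figures stand on the board (scene part ≈ (503,90) and (530,95)). The pads are free now, so I can measure them exactly.

Run:
```python
from h import *
np.set_printoptions(precision=4,suppress=True)
w,s,d=load('wrist3'),load('scene3'),load('side3')
C={}
for n,f in(('w',w),('s',s),('d',d)):
  for c in('ochre','blue'):
    cs,l=comps(mask(f,c),150);B=[]
    for k in cs:
        p=cast(f,[k[1:3]],.01)[0]
        if np.hypot(p[0]-.488,p[1]-.012)<.07:
            q=contour((l==l[int(k[2]),int(k[1])]).astype(np.uint8));e=cv2.fitEllipse(q)
            print(n,c,k[0],np.array(e[0]),p,circ(cast(f,q,.01)[:,:2],.034,p[:2]));C[n,c]=e[0]
for c in('ochre','blue'): print(c,tri(*[(f,C[n,c]) for n,f in(('w',w),('s',s),('d',d)) if (n,c) in C]))
m=mask(w,'white');n,l,st,ct=cv2.connectedComponentsWithStats(m)
print([(st[i].tolist(),ct[i].round().tolist()) for i in range(1,n) if st[i,4]>300])
```

```text
w ochre 4657 [184.868  179.3081] [0.4842 0.0537 0.01  ] (array([0.4842, 0.0528]), np.float64(1.0))
w blue 3624 [199.9407 262.6426] [ 0.4915 -0.0263  0.01  ] (array([ 0.4916, -0.0272]), np.float64(1.0))
s ochre 1026 [352.3691 200.131 ] [0.4839 0.0539 0.01  ] (array([0.4833, 0.0538]), np.float64(1.0))
s blue 833 [305.5199 197.3574] [ 0.4937 -0.0279  0.01  ] (array([ 0.49  , -0.0255]), np.float64(0.5980392156862745))
d ochre 1049 [361.9214 287.859 ] [0.4836 0.0522 0.01  ] (array([0.4837, 0.0511]), np.float64(1.0))
d blue 816 [362.6277 253.3116] [ 0.4913 -0.0273  0.01  ] (array([ 0.4914, -0.0281]), np.float64(0.7582417582417582))
ochre (array([0.4841, 0.0536, 0.0109]), [np.float64(0.3913757165357966), np.float64(0.4681194473438873), np.float64(0.8483231904709875)])
blue (array([ 0.4914, -0.0276,  0.0086]), [np.float64(0.8696584025781243), np.float64(0.6235496634572751), np.float64(0.674868355270912)])
[([594, 78, 20, 21, 335], [603.0, 88.0]), ([520, 143, 100, 98, 7154], [569.0, 191.0]), ([318, 152, 114, 51, 4173], [383.0, 176.0]), ([258, 166, 28, 44, 1046], [272.0, 187.0]), ([310, 219, 123, 48, 3892], [382.0, 244.0]), ([266, 231, 47, 41, 1068], [283.0, 253.0])]
```

>>> move_arm --gripper '[1, 1, 1, 1, 1, 1, 1]' --pt "0.1 0.1 2" --pt "0 0 3" --pt "0 0 3.5" --pt "0 0 3.5" --pt "0 0 1.9" --pt "0 0 1" --pt "0 0 0" --twist '[0, 0, 0, 0, 0, 0, 0]'

```text
clock: 14.4
position: [0.6061, 0.0227, 0.0832]
tool_rot: [-3.14, 0.001, 1.57]
force: [0.4, 0.3, 0.3]
grip_width: 0.0856
finger_force: 0.0
```

>>> move_arm --gripper '[0, 0, 0, 0, 0, 0, 0, 0]' --pt "0 0 0" --pt "0 0 0" --pt "0 0 0" --pt "0 0 0" --pt "0 0 0" --pt "0 0 0" --pt "0 0 0" --pt "0 0 0" --twist '[0, 0, 0, 0, 0, 0, 0, 0]'

```text
clock: 15.2
position: [0.6069, 0.024, 0.0844]
tool_rot: [3.141, 0.0, 1.571]
force: [-2.4, 0.5, 8.6]
grip_width: 0.0315
finger_force: 29.5
```

>>> move_arm --gripper '[0, 0, 0, 0, 0, 0, 0, 0]' --pt "0 0 -0.15" --pt "-0.05 -0.5 0" --pt "-0.09 -1 0" --pt "-0.09 -1 0" --pt "-0.09 -1 0" --pt "-0.09 -1 0" --pt "-0.05 -0.5 0" --pt "0 0 0" --twist '[0, 0, 0, 0, 0, 0, 0, 0]'

```text
clock: 16.0
position: [0.5561, 0.0192, 0.0853]
tool_rot: [-3.141, 0.0, 1.571]
force: [0.4, 0.2, -3.4]
grip_width: 0.0319
finger_force: 30.1
```

>>> move_arm --gripper '[0, 0, 0, 0, 0, 0, 0, 0]' --pt "-0.05 -0.5 0" --pt "-0.09 -1 0" --pt "-0.09 -1 0" --pt "-0.09 -1 0" --pt "-0.09 -1 0" --pt "-0.06 -0.7 0" --pt "-0.02 -0.2 0" --pt "0 0 0" --twist '[0, 0, 0, 0, 0, 0, 0, 0]'

```text
clock: 16.8
position: [0.5027, 0.0145, 0.0853]
tool_rot: [3.141, -0.0, 1.571]
force: [0.5, -0.3, -2.7]
grip_width: 0.0316
finger_force: 30.2
```

Run:
```python
from h import *
f=grab('side','side4')['img'][...,::-1];cv2.imwrite('pics/side4c.png',cv2.resize(f[90:340,200:460],None,fx=2,fy=2))
```

```text
(no output)
```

View pics/side4c.png

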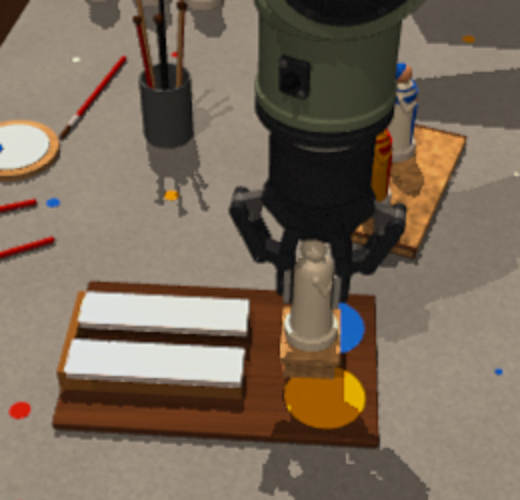

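The carrier (crop ≈ (312,350)) stands fully clear of the lips, which end at column ≈ 248. Lifting and moving to the turntable.

>>> move_arm --gripper '[0, 0, 0, 0, 0, 0, 0, 0]' --pt "0 0 -0.7" --pt "0 0 -1.5" --pt "0 0 -2" --pt "0 0 -2" --pt "0 0 -1.3" --pt "1 0 0" --pt "2 -0.2 0" --pt "3 -0.3 0" --twist '[0, 0, 0, 0, 0, 0, 0, 0]'

```text
clock: 17.65
position: [0.4977, 0.0746, 0.1597]
tool_rot: [-3.141, 0.0, 1.569]
force: [0.3, 0.3, -3.0]
grip_width: 0.0315
finger_force: 30.3
```

>>> move_arm --gripper '[0, 0, 0, 0, 0, 0, 0, 0]' --pt "3 -0.3 0" --pt "3 -0.3 0" --pt "3 -0.3 0" --pt "3 -0.3 0" --pt "3 -0.3 0" --pt "3 -0.2 0" --pt "2 0 0" --pt "1.3 0 0" --twist '[0, 0, 0, 0, 0, 0, 0, 0]'

```text
clock: 18.45
position: [0.4798, 0.2898, 0.1595]
tool_rot: [-3.141, -0.0, 1.573]
force: [-0.0, 0.1, -2.4]
grip_width: 0.0316
finger_force: 30.3
```

>>> move_arm --gripper '[0, 0, 0, 0, 0, 0, 0, 0]' --pt "0.6 0 0" --pt "0.3 0 0" --pt "0 0 0" --pt "0 0 0.8" --pt "0 0 1.2" --pt "0 0 0.7" --pt "0 0 0.4" --pt "0 0 0" --twist '[0, 0, 0, 0, 0, 0, 0, 0]'

```text
clock: 19.25
position: [0.4805, 0.2962, 0.1283]
tool_rot: [-3.141, 0.001, 1.571]
force: [0.1, -0.1, -3.0]
grip_width: 0.0316
finger_force: 30.3
```

Run:
```python
from h import *
s=grab('scene','scene5')['img'][...,::-1];d=grab('side','side5')['img'][...,::-1]
cv2.imwrite('pics/m5.png',np.hstack([cv2.resize(s[100:280,420:600],(400,400)),cv2.resize(d[250:470,240:460],(400,400))]))
```

```text
(no output)
```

View pics/m5.png

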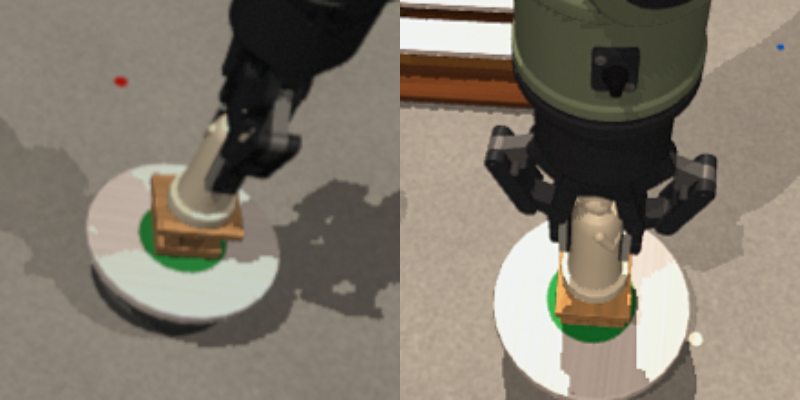

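The blank is upright over the green mark in both views, about 4 mm above the disc. Lowering it gently.

>>> move_arm --gripper '[0, 0, 0, 0, 0, 0, 0]' --pt "0 0 0.1" --pt "0 0 0.1" --pt "0 0 0.1" --pt "0 0 0.1" --pt "0 0 0.05" --pt "0 0 0" --pt "0 0 0" --twist '[0, 0, 0, 0, 0, 0, 0]'

```text
clock: 20.05
position: [0.4808, 0.2965, 0.1247]
tool_rot: [3.142, -0.0, 1.571]
force: [-0.1, 0.1, -2.5]
grip_width: 0.0317
finger_force: 30.3
```

>>> move_arm --gripper '[0, 0, 0, 0]' --pt "0 0 0.1" --pt "0 0 0.1" --pt "0 0 0" --pt "0 0 0" --twist '[0, 0, 0, 0]'

```text
clock: 20.45
position: [0.481, 0.2968, 0.1243]
tool_rot: [3.14, -0.001, 1.571]
force: [-8.3, -5.0, 27.2]
grip_width: 0.0318
finger_force: 33.7
```

>>> move_arm --gripper '[0, 1, 1, 1, 1, 1, 1, 1]' --pt "0 0 -0.13" --pt "0 0 0" --pt "0 0 0" --pt "0 0 0" --pt "0 0 0" --pt "0 0 -1" --pt "0 0 -3" --pt "0 0 -3" --twist '[0, 0, 0, 0, 0, 0, 0, 0]'

```text
clock: 21.25
position: [0.4805, 0.2964, 0.1951]
tool_rot: [-3.141, 0.0, 1.571]
force: [0.8, 0.4, 0.3]
grip_width: 0.0852
finger_force: 0.0
```

>>> move_arm --gripper '[1, 1, 1, 1, 1, 1, 1, 1]' --pt "0 0 -4" --pt "0 0 -2" --pt "-2 0 0" --pt "-5 -0.1 0" --pt "-5 -0.2 0" --pt "-5 -0.2 0" --pt "-5 -0.2 0" --pt "-5 -0.1 0" --twist '[0, 0, 0, 0, 0, 0, 0, 0]'

```text
clock: 22.05
position: [0.4723, 0.0247, 0.2549]
tool_rot: [3.141, -0.0, 1.571]
force: [0.5, 0.2, 0.5]
grip_width: 0.0853
finger_force: 0.0
```

Run:
```python
from h import *
np.set_printoptions(precision=4,suppress=True)
s,d,w=grab('scene','scene6'),grab('side','side6'),grab('wrist','wrist6')
for n,f in(('s',s),('d',d)):
    q=contour(mask(f,'green'));print(n,cv2.fitEllipse(q)[0])
a=s['img'][...,::-1];b=d['img'][...,::-1]
cv2.imwrite('pics/m6.png',np.hstack([cv2.resize(a[80:290,100:600],(480,202*1)).copy(),np.zeros((202,5,3),np.uint8),cv2.resize(b[250:470,240:460],(202,202))]))
cv2.imwrite('pics/m6.png',np.hstack([cv2.resize(a[100:280,400:600],(400,360)),cv2.resize(b[270:470,240:440],(360,360))]))
```

```text
s (502.35699462890625, 206.03286743164062)
d (346.9202575683594, 412.3045959472656)
```

View pics/m6.png

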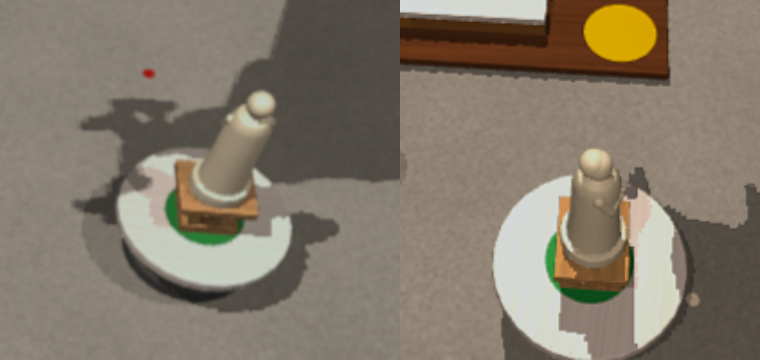

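View pics/wrist6.png

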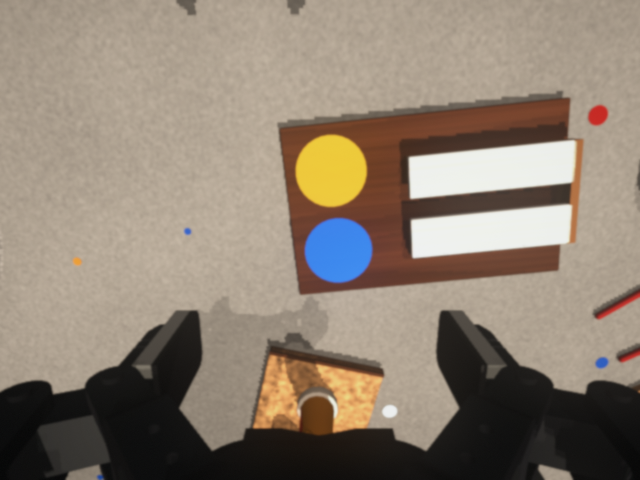

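The blank stands upright and centred on the green mark. The wrist view shows both pads free at (331,171) and (338,250), and the ochre figure straight ahead on the board at (317,415).

Run:
```python
from h import *
s,d=load('scene6'),load('side6')
print(tri((s,(530.5,151.5)),(d,(348.9,360.6))))
```

```text
(array([0.48037183, 0.29703407, 0.18234462]), [np.float64(0.8102892447078899), np.float64(0.8102892447079966)])
```

>>> move_arm --gripper '[1, 1, 1, 1, 1, 1, 1, 1]' --pt "-5 0 0" --pt "-5 0 0" --pt "-5 -0.1 0" --pt "-4 -0.1 0" --pt "-2.5 0 0" --pt "-1.2 0 0" --pt "-0.5 0 0" --pt "0 0 0" --twist '[0, 0, 0, 0, 0, 0, 0, 0]'

```text
clock: 23.0
position: [0.4711, -0.2045, 0.2541]
tool_rot: [3.141, -0.0, 1.572]
force: [0.8, -0.2, 0.1]
grip_width: 0.0853
finger_force: 0.0
```

>>> move_arm --gripper '[1, 1, 1, 1, 1, 1, 1, 1]' --pt "0 0 3" --pt "0 0 4" --pt "0 0 4" --pt "0 0 3.5" --pt "0 0 3" --pt "0 0 1.7" --pt "0 0 0.9" --pt "0 0 0" --twist '[0, 0, 0, 0, 0, 0, 0, 0]'

```text
clock: 23.8
position: [0.4707, -0.2041, 0.0524]
tool_rot: [-3.14, -0.001, 1.572]
force: [0.7, 0.6, 0.4]
grip_width: 0.0852
finger_force: 0.0
```

>>> move_arm --gripper '[0, 0, 0, 0, 0, 0, 0, 0]' --pt "0 0 0" --pt "0 0 0" --pt "0 0 0" --pt "0 0 0" --pt "0 0 0" --pt "0 0 0" --pt "0 0 0" --pt "0 0 0" --twist '[0, 0, 0, 0, 0, 0, 0, 0]'

```text
clock: 24.6
position: [0.471, -0.2056, 0.0535]
tool_rot: [3.141, 0.0, 1.571]
force: [-1.7, -0.0, 8.3]
grip_width: 0.0319
finger_force: 32.4
```

>>> move_arm --gripper '[0, 0, 0, 0, 0, 0, 0, 0]' --pt "0 0 -1" --pt "0 0 -2" --pt "0 0 -2" --pt "0 0 -1" --pt "1 0.1 0" --pt "2 0.1 0" --pt "3 0.2 0" --pt "3 0.2 0" --twist '[0, 0, 0, 0, 0, 0, 0, 0]'

```text
clock: 25.4
position: [0.4762, -0.1138, 0.1122]
tool_rot: [-3.141, -0.0, 1.57]
force: [0.2, 0.4, -1.0]
grip_width: 0.0318
finger_force: 32.2
```

>>> move_arm --gripper '[0, 0, 0, 0, 0, 0, 0, 0]' --pt "3 0.2 0" --pt "3 0.2 0" --pt "3 0.2 0" --pt "3 0.1 0" --pt "3 0 0" --pt "1.5 0 0" --pt "0.55 0 0" --pt "0 0 0" --twist '[0, 0, 0, 0, 0, 0, 0, 0]'

```text
clock: 26.2
position: [0.4833, 0.0557, 0.1125]
tool_rot: [-3.141, 0.0, 1.572]
force: [-0.7, -1.3, -0.8]
grip_width: 0.0315
finger_force: 32.2
```

>>> move_arm --gripper '[0, 0, 0, 0, 0, 0, 0, 0]' --pt "0 0 1" --pt "0 0 1.5" --pt "0 0 1.5" --pt "0 0 0.8" --pt "0 0 0.6" --pt "0 0 0.3" --pt "0 0 0" --pt "0 0 0" --twist '[0, 0, 0, 0, 0, 0, 0, 0]'

```text
clock: 27.0
position: [0.484, 0.0551, 0.0563]
tool_rot: [3.141, -0.0, 1.571]
force: [0.9, -0.7, -1.6]
grip_width: 0.0316
finger_force: 32.1
```

>>> move_arm --gripper '[0, 0, 0, 0, 0, 0, 0]' --pt "0 0 0.1" --pt "0 0 0.1" --pt "0 0 0.1" --pt "0 0 0.1" --pt "0 0 0.05" --pt "0 0 0" --pt "0 0 0" --twist '[0, 0, 0, 0, 0, 0, 0]'

```text
clock: 27.7
position: [0.4838, 0.0552, 0.0516]
tool_rot: [3.142, -0.0, 1.571]
force: [-2.6, -0.0, 4.4]
grip_width: 0.032
finger_force: 32.3
```

>>> move_arm --gripper '[1, 1, 1, 1, 1, 1, 1, 1]' --pt "0 0 0" --pt "0 0 0" --pt "0 0 0" --pt "0 0 0" --pt "0 0 -1" --pt "0 0 -3" --pt "0 0 -3" --pt "0 0 -2" --twist '[0, 0, 0, 0, 0, 0, 0, 0]'

```text
clock: 28.5
position: [0.4841, 0.0551, 0.1439]
tool_rot: [3.14, -0.0, 1.571]
force: [-0.8, -0.2, 1.1]
grip_width: 0.0856
finger_force: 0.0
```

>>> move_arm --gripper '[1, 1, 1, 1, 1, 1, 1, 1]' --pt "-2 0 0" --pt "-5 -0.5 0" --pt "-5 -0.5 0" --pt "-5 -0.6 0" --pt "-5 -0.5 0" --pt "-5 -0.5 0" --pt "-4 -0.5 0" --pt "-2.5 -0.4 0" --twist '[0, 0, 0, 0, 0, 0, 0, 0]'

```text
clock: 29.3
position: [0.4478, -0.2819, 0.1423]
tool_rot: [3.141, 0.001, 1.568]
force: [0.0, 1.1, 0.1]
grip_width: 0.0856
finger_force: 0.0
```

>>> move_arm --gripper '[1, 1, 1, 1]' --pt "-1.2 -0.1 0" --pt "-0.4 0 0" --pt "0 0 0" --pt "0 0 0" --twist '[0, 0, 0, 0]'

```text
clock: 29.7
position: [0.4484, -0.2931, 0.1416]
tool_rot: [3.142, -0.001, 1.573]
force: [0.1, -0.2, 0.6]
grip_width: 0.0855
finger_force: 0.0
```

>>> move_arm --gripper '[1, 1, 1, 1, 1, 1]' --pt "-0.2 0 1.5" --pt "0 0 2.5" --pt "0 0 2.5" --pt "0 0 1.5" --pt "0 0 0.8" --pt "0 0 0" --twist '[0, 0, 0, 0, 0, 0]'

```text
clock: 30.3
position: [0.4479, -0.2955, 0.0529]
tool_rot: [-3.14, -0.001, 1.572]
force: [-0.7, -0.0, 0.1]
grip_width: 0.0849
finger_force: 0.0
```

>>> move_arm --gripper '[0, 0, 0, 0, 0, 0, 0, 0]' --pt "0 0 0" --pt "0 0 0" --pt "0 0 0" --pt "0 0 0" --pt "0 0 0" --pt "0 0 0" --pt "0 0 0" --pt "0 0 0" --twist '[0, 0, 0, 0, 0, 0, 0, 0]'

```text
clock: 31.1
position: [0.4483, -0.2967, 0.0541]
tool_rot: [3.141, 0.0, 1.571]
force: [-0.6, 0.9, 7.2]
grip_width: 0.0316
finger_force: 32.4
```

>>> move_arm --gripper '[0, 0, 0, 0, 0, 0, 0, 0]' --pt "0 0 -1" --pt "0 0 -2" --pt "0 0 -2" --pt "0 0 -1" --pt "1 0.1 0" --pt "2 0.4 0" --pt "3 0.5 0" --pt "3 0.5 0" --twist '[0, 0, 0, 0, 0, 0, 0, 0]'

```text
clock: 31.9
position: [0.4624, -0.2048, 0.1126]
tool_rot: [-3.14, -0.001, 1.57]
force: [0.9, 0.3, -1.7]
grip_width: 0.0314
finger_force: 31.8
```

>>> move_arm --gripper '[0, 0, 0, 0, 0, 0, 0, 0]' --pt "3 0.5 0" --pt "3 0.5 0" --pt "3 0.5 0" --pt "3 0.5 0" --pt "3 0.5 0" --pt "2 0.3 0" --pt "0.9 0 0" --pt "0 0 0" --twist '[0, 0, 0, 0, 0, 0, 0, 0]'

```text
clock: 32.7
position: [0.4903, -0.0262, 0.1129]
tool_rot: [-3.14, -0.0, 1.573]
force: [0.3, 0.0, -2.0]
grip_width: 0.0318
finger_force: 31.8
```

>>> move_arm --gripper '[0, 0, 0, 0, 0, 0, 0, 0]' --pt "0 0 1" --pt "0 0 1.5" --pt "0 0 1.5" --pt "0 0 0.8" --pt "0 0 0.6" --pt "0 0 0.3" --pt "0 0 0" --pt "0 0 0" --twist '[0, 0, 0, 0, 0, 0, 0, 0]'

```text
clock: 33.5
position: [0.4911, -0.0276, 0.0567]
tool_rot: [3.141, -0.0, 1.571]
force: [-0.9, 0.0, -1.3]
grip_width: 0.0315
finger_force: 31.8
```

>>> move_arm --gripper '[0, 0, 0, 0, 0, 0, 0]' --pt "0 0 0.1" --pt "0 0 0.1" --pt "0 0 0.1" --pt "0 0 0.1" --pt "0 0 0" --pt "0 0 0" --pt "0 0 0" --twist '[0, 0, 0, 0, 0, 0, 0]'

```text
clock: 34.2
position: [0.4909, -0.0275, 0.0525]
tool_rot: [3.142, -0.0, 1.571]
force: [0.3, 0.0, -1.8]
grip_width: 0.0312
finger_force: 31.8
```

>>> move_arm --gripper '[0, 0, 0, 0, 0]' --pt "0 0 0.05" --pt "0 0 0.05" --pt "0 0 0.03" --pt "0 0 0" --pt "0 0 0" --twist '[0, 0, 0, 0, 0]'

```text
clock: 34.7
position: [0.4912, -0.0276, 0.0519]
tool_rot: [3.141, -0.0, 1.571]
force: [-3.0, 0.4, 19.1]
grip_width: 0.0315
finger_force: 33.1
```

>>> move_arm --gripper '[0, 1, 1, 1, 1, 1, 1, 1]' --pt "0 0 -0.07" --pt "0 0 0" --pt "0 0 0" --pt "0 0 0" --pt "0 0 0" --pt "0 0 -1" --pt "0 0 -3" --pt "0 0 -4" --twist '[0, 0, 0, 0, 0, 0, 0, 0]'

```text
clock: 35.5
position: [0.4899, -0.0276, 0.1323]
tool_rot: [-3.139, 0.0, 1.571]
force: [0.1, -0.1, 0.6]
grip_width: 0.0854
finger_force: 0.0
```

>>> move_arm --gripper '[1, 1, 1, 1, 1, 1]' --pt "0 0 -4" --pt "0 0 -4" --pt "0 0 -2" --pt "0 0 0" --pt "0 0 0" --pt "0 0 0" --twist '[0, 0, 0, 0, 0, 0]'

```text
clock: 36.1
position: [0.4904, -0.0275, 0.2312]
tool_rot: [-3.14, 0.0, 1.571]
force: [0.0, 0.0, -0.1]
grip_width: 0.0853
finger_force: 0.0
```

Run:
```python
from h import *
np.set_printoptions(precision=4,suppress=True)
w,d,s=grab('wrist','wrist7'),grab('side','side7'),grab('scene','scene7')
a=w['img'][...,::-1];b=d['img'][...,::-1]
cv2.imwrite('pics/m7.png',np.hstack([cv2.resize(a[40:290,220:470],(400,400)),cv2.resize(b[190:340,310:460],(400,400))]))
```

```text
(no output)
```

View pics/m7.png

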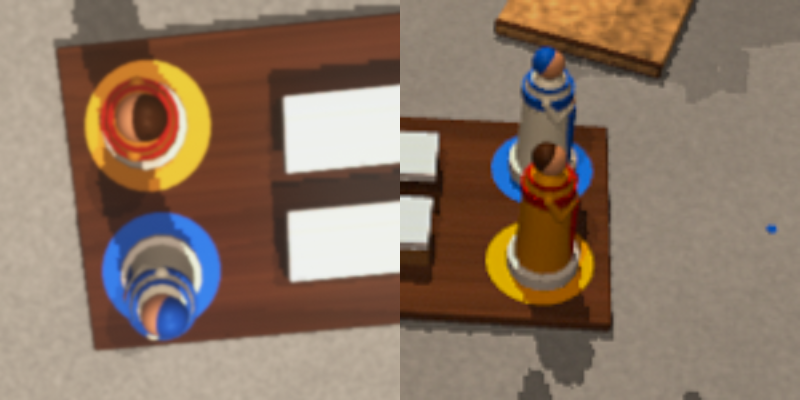

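Run:
```python
from h import *
np.set_printoptions(precision=4,suppress=True)
w,d=load('wrist7'),load('side7')
print('ochre',tri((w,(307.5,113.8)),(d,(365.9,249.2))),'blue',tri((w,(323.8,238.8)),(d,(365.5,213.6))))
# plinth top rim (lower-right white rim of ochre, upper rim of blue), z=.022, radius 23 mm
for n,c0,up in(('ochre',(.484,.0527),0),('blue',(.4913,-.027),1)):
    h=cv2.cvtColor(w['img'],cv2.COLOR_RGB2HSV);m=((h[...,1]<75)&(h[...,2]>140)).astype(np.uint8)
    ys,xs=np.nonzero(m-cv2.erode(m,np.ones((3,3),np.uint8)));p=cast(w,np.c_[xs,ys],.022)[:,:2]
    r=np.hypot(*(p-c0).T);p=p[(r>.016)&(r<.030)];print(n,len(p),circ(p,.023,c0))
```

```text
ochre (array([0.4828, 0.0531, 0.1066]), [np.float64(0.3029561982567629), np.float64(0.30295619825667564)]) blue (array([ 0.4929, -0.0299,  0.1046]), [np.float64(0.8842813006033167), np.float64(0.8842813006032835)])
ochre 157 (array([0.4802, 0.0544]), np.float64(0.7133757961783439))
blue 289 (array([ 0.4922, -0.0294]), np.float64(0.43944636678200694))
```

All three stand upright, and the painted figures are within about 4 mm of their pad centres (the limit is 12 mm). The blank is about 1 mm off. Handing in.

```bash
python3 -c "
from workcell import bot
print(bot.job_done())"
```

```text
the job is handed in; nothing more can be done
None
```

The job is handed in (no verdict came back): the white figure stands on the turntable about 1 mm from its middle, and the blue and ochre figures are back on their own pads within about 4 mm of centre. All three are upright and released, at 36 s of the 136 s allowed.

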